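# Load the flaring die and balance the pressure flap

### The arm

A 6-joint arm with a two-finger parallel gripper is mounted at the origin on the work surface. World frame = base frame: x ahead of the robot, y to its left, z up, the work surface at z = 0. Lengths are in mm, angles in rad, forces in N, time in s.
With the tool pointing down it reaches from about 300 to 775 mm from the base axis. Payload 14.6 kg.
Tool frame: the origin (TCP) lies at the very end of the fingers, on their centre line; the grasp point (between the pads) lies 19 mm behind it; z points along the fingers, y is the line along which they close (so a half turn about z gives the same grasp; the last joint's range is limited). The gripper opens to 94 mm and grips with 3 to 60 N. Pads are 16 mm wide; open, the fingers measure 119 mm over their backs; the gripper's body (75 mm by 177 mm) begins 78 mm behind the grasp point.
Start: joints at [-1.243, 0.3, 1.521, -0, 1.321, -0.067], TCP at [211.535, -507.683, 182.546] pointing down, gripper open.
Joint ranges: [-3.03, 3.03], [-0.79, 2.21], [0.23, 2.52], [-1.04, 4.18], [0, 3.07], [-2.55, 2.55]. Speed limits (rad/s): [2.22, 2.22, 2.57, 3.14, 3.14, 3.14].

### API

Orientations are given as [roll, pitch, yaw] about the fixed x, y, z axes, in that order (R = Rz(yaw) Ry(pitch) Rx(roll)).
In Python, from cell import manip gives the robot as it stands. The module is installed in compiled form; this text tells all that it offers.
- The arm moves only by the shell command python3 -m inch 'ROWS' [FORCE]. ROWS is JSON, a list of rows, each an object of numbers: "gripper": the opening, from 0 (shut) to 1 (fully open); "dx", "dy", "dz": the shift along the world's x, y, z in m; "wx", "wy", "wz": the turn, a rotation vector about the world's x, y, z in degrees. A call has exactly 5 rows; each row is the pose to reach, as a shift and turn from the pose commanded when the call began; what a row does not reach only later rows make up. A row lasts 1/12 s, in which the tool goes at most 41.7 mm and 7.16 degrees, less where a joint would pass 70% of its speed; a pose out of reach is approached as far as the arm can. A call with a gripper value outside its range is refused whole. The fingers move at their own pace and stop on an object; FORCE is the grip in N (left out, the last holds). Time passes only in rows, so rows that repeat a pose let the fingers close, or fill a call up. It gives the time, the measured TCP pose, the force, the opening and the grip force at its end, in the units of the state.
- manip.read_state(): the state, without advancing time (a new reading comes with each control period).
- manip.camera(name): name is "side" or "top" or "wrist"; returns the picture (480x640x3 uint8, blue, green, red); there is no depth.
- manip.camera_info(name): a dict with "camera_matrix" (3x3 intrinsics, pixels), "D" ([k1, k2, p1, p2, k3] as OpenCV has them; the pictures are not rectified), "R" (3x3) and "t" (3): a world point X has camera coordinates R X + t; the wrist camera has in their place "tool_from_camera" (4x4, takes a point from camera to tool coordinates, whose origin is the TCP and whose axes are the flange's). Camera axes: x right, y down, z forward; pixel columns grow to the right and rows downward; lengths in mm; the calibration is good to about 2 mm. A picture is of the moment at which its call begins: read the wrist's pose just before it. camera_info takes no time and is no camera call.
- manip.sign_off(): hands the job in; it is judged then, once.
The state is a dict: "clock": time; "joints": joint angles; "qd": joint speeds; "effort": joint torques, N m; "eef_pos": TCP position; "eef_rot": TCP orientation; "wrist_force": force on the tool from outside, world axes, zero at the start; "moment": the same for the moment, N m; "finger_gap": finger opening in mm; "finger_force": force on a finger pad.
Only numpy, scipy, OpenCV 4.12 (cv2) and the standard library are available. Lean on these libraries where they do the work, as an engineer would, in place of code of your own. Each camera call takes 0.05 s, during which the arm holds its last target. There are 200 camera calls.

### The job

Pick up the aluminium die plate by its square collar and lower it gently over the two locating pins of the bolted-down flaring tool until it rests flush on the bed, and let go of it. Then take the round handle bar of the tool's hinged pressure flap and swing it up, without ever letting it drop either way, to its balance point, straight up over the hinge; finish while still gripping the bar and holding the flap still there, so that I can feed the tube in. Leave the jar, the gauge and the two brass nuts where they are.

Things in the scene. Friction and masses are not known exactly. Their poses are not given: they have to be found in the camera images.
- die_collar (a point): Centre of the 28 x 28 x 45 mm square collar (the grip) on the loose die plate, 32.5 mm above the plate's underside. Aluminium plate 110 (own x) x 86 (own y) x 10 mm, 0.3-0.5 kg, flat on the bench at the start; collar sides along x and y. Two 11 mm through holes at (x, y) = (+38, -28), (-38, +28) mm. Fits the pins with its x along the seat's x, either way round (half turn).
- seat (a point): Centre of the flat top of the tool's bed (110 x 90 mm, 35 mm above the bench), where the centre of the plate's underside must rest. x parallel to the hinge, y towards it, z up. Two fixed 8 mm pins with conical tips, 18 mm high, at (x, y) = (+38, -28), (-38, +28) mm. Hinge cheeks, 104 mm above the bench, at y = 58-82, x = +-(55-65) mm: fingers on the collar's two x faces keep clear of them.
- pin0 (a point): Tip of the pin at (+38, -28) mm from the seat's centre.
- pin1 (a point): Tip of the pin at (-38, +28) mm from the seat's centre.
- hinge (a point): Middle of the flap's hinge axis, which runs along the seat's x: at y = +70 mm from the seat's centre and 95 mm above the bench. Axes as the seat's.
- flap_bar (a point): Middle of the round handle bar at the flap's free edge: 14 mm thick, parallel to the hinge, 160 mm from it, 84 mm clear between side rails. Flap (0.45-0.8 kg): steel plate 104 mm wide, 8 mm thick, to 95 mm from the hinge, then an open window up to the bar. Own y from hinge to bar. It starts on its rest, leaning away from the bed. Fingers pointing down can straddle the bar; it turns between them.
- flap (a joint): Angle of the flap in rad: 0 on its rest (25 degrees above level, away from the bed), growing as it is raised; 1.134 = balance point, bar straight above the hinge; more leans over the bed; about 2.65 = shut on the die. The hinge is nearly frictionless, so it falls either way if let go.
- jar: Blue glass desiccant jar, 66 mm diameter, 105 mm high; origin at the centre of its underside. Bystander.
- gauge: Chrome pressure gauge lying face up, 72 mm diameter, 31 mm high, with a 22 mm brass stem along its -x; origin at the centre of its underside. Bystander.
- nut0: Brass flare nut, about 29 mm across and 26 mm high; origin at the centre of its underside. Bystander.
- nut1: Another brass flare nut of the same size. Bystander.
Not all that is in view belongs to the job. Of the things that look like the part that bears die_collar, the middle-sized one is meant.

How it is judged (in metres and radians):
On the way, in this order (a step that is already met when the one before it is completed fails the run):
1. the die plate lies flush on the bed, over both pins, and is let go (z of die_collar in the frame of seat between 0.03 and 0.0345 m and horizontal distance between die_collar and seat below 0.005 m and angle between the z axis of die_collar and the z axis of seat, either way round below 0.03 rad and contact force between the fingers and die below 0.1 N), for 0.2 s.
2. the flap is held by the fingers at its balance point (value of joint flap between 1.054 and 1.214 rad and contact force between the fingers and flap above 1 N), for 0.3 s.
At the end, for the whole second after the job is handed in: The die plate rests flush on the bed over both pins (within 2 mm in height, 5 mm sideways, 0.03 rad), untouched by the robot, and the fingers grip the flap (over 1 N), holding it still within 0.08 rad of its balance point, with the die plate not touching it (all of step 2 and z of die_collar in the frame of seat between 0.03 and 0.0345 m and horizontal distance between die_collar and seat below 0.005 m and angle between the z axis of die_collar and the z axis of seat, either way round below 0.03 rad and contact force between the arm and die below 0.1 N and contact force between die and flap below 0.1 N and velocity of joint flap between -0.1 and 0.1 rad/s); the arm keeps its last pose, push and grip.
It fails at once if the flap goes well over centre towards the bed (value of joint flap above 1.5 rad).
It fails at once if the flap drops or is flung (velocity of joint flap above 4 rad/s or velocity of joint flap below -4 rad/s).
It fails at once if the die plate is let fall onto the tool from more than 5 mm (horizontal distance between die_collar and seat below 0.05 m and z of die_collar in the frame of seat above 0.0375 m and contact force between anything else and die below 0.05 N).
It fails at once if the die plate is rammed onto the tool (contact force between die and flarer above 60 N).
It fails at once if the jar, the gauge or a nut is displaced (distance of any of jar, gauge, nut0, nut1 from where it was at the start of the episode above 0.03 m).
It also fails if it takes over 67 s, if anything falls off the work surface, if the arm or the gripper's body presses on something with over 40 N, if the wrist force passes 120 N, or if a joint passes its speed limit or range.

## Working session

There is one attempt and no reset: what is moved stays moved. The work goes in short steps, Python scripts to look and compute and a shell command to move; the robot and the scene stay as the last step left them, time stands still between calls to the robot, and variables do not carry over. Pictures are saved under pics/ and viewed, at most 10 in all, crops included, and the job is handed in when it is done.

```bash
mkdir -p pics
python3 - <<'E'
from cell import manip
import cv2,numpy as np
s=manip.read_state();print(s)
for n in("top","side"):
    i=manip.camera_info(n);print(n,{k:np.round(np.array(v),3).tolist() for k,v in i.items()})
    cv2.imwrite(f"pics/{n}0.png",manip.camera(n))
i=manip.camera_info("wrist");print({k:np.round(np.array(v),3).tolist() for k,v in i.items()})
E
```

```text
{'clock': 0.0, 'joints': array([-1.24260380e+00,  3.00467546e-01,  1.52160627e+00,  5.68946654e-06,
        1.32069679e+00, -6.65614724e-02]), 'qd': array([ 1.13257398e-04,  9.84255398e-04, -1.07014446e-03,  8.49473015e-05,
        4.34295070e-04, -1.26023509e-03]), 'effort': array([-5.79673051e-04, -5.31805480e+01, -3.52734554e+01,  7.07484456e-02,
        2.43933289e-02, -8.38829601e-05]), 'eef_pos': array([ 211.44116577, -507.40823072,  181.97764382]), 'eef_rot': array([-3.14041768e+00, -8.38463798e-05,  3.94752541e-01]), 'wrist_force': array([ 0.36284645, -0.28015809,  0.78634467]), 'moment': array([ 5.02913466e-05, -4.98365007e-02,  1.21212735e-02]), 'finger_force': 0.0, 'finger_gap': 94.06618009071033}
top {'camera_matrix': [[475.124, 0.0, 319.044], [0.0, 475.124, 245.38], [0.0, 0.0, 1.0]], 'D': [-0.071, 0.0, 0.0, 0.0, 0.0], 'R': [[-0.009, -1.0, -0.012], [-0.988, 0.011, -0.157], [0.157, 0.011, -0.988]], 't': [-34.225, 509.387, 992.984]}
side {'camera_matrix': [[477.901, 0.0, 314.4], [0.0, 477.901, 250.723], [0.0, 0.0, 1.0]], 'D': [-0.035, 0.0, 0.0, 0.0, 0.0], 'R': [[-0.932, -0.362, -0.017], [-0.178, 0.498, -0.849], [0.316, -0.788, -0.529]], 't': [420.424, 224.771, 807.544]}
{'camera_matrix': [[392.372, 0.0, 325.95], [0.0, 392.372, 241.327], [0.0, 0.0, 1.0]], 'D': [0.019, 0.0, 0.0, 0.0, 0.0], 'tool_from_camera': [[0.001, -0.969, -0.248, 72.118], [1.0, 0.001, -0.0, 0.622], [0.0, -0.248, 0.969, -201.765], [0.0, 0.0, 0.0, 1.0]]}
```

View pics/top0.png

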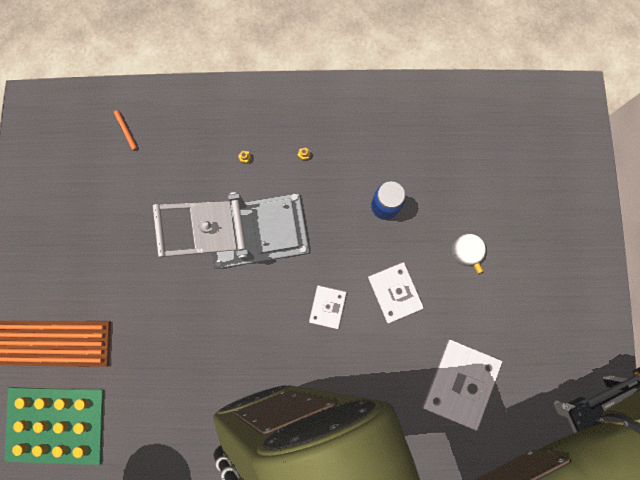

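View pics/side0.png

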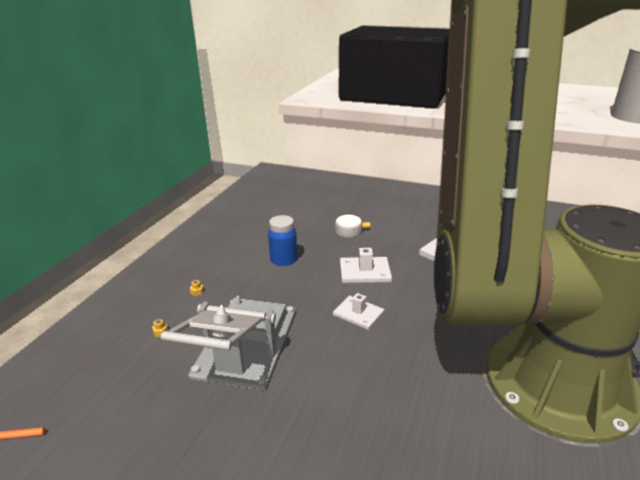

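The top view shows three plates with collars: small at (328,307), medium at (396,292) and large at (463,385). The medium one is meant. The tool bed is at about (270,227), the hinge at (238,222) and the flap bar at (158,230). The jar is at (389,200), the gauge at (470,250), and the nuts at (245,157) and (304,154). In the side view the tool is at (240,340) and the medium plate at (365,268).

```bash
cat > h.py <<'E'
from cell import manip
import cv2,numpy as np
from scipy.spatial.transform import Rotation as Ro
def cam(n,s=None):
    i=manip.camera_info(n);K=np.array(i["camera_matrix"]);D=np.array(i["D"],float)
    if n!="wrist":
        R=np.array(i["R"]);t=np.array(i["t"]).ravel();return K,D,R,t
    s=s or manip.read_state();T=np.eye(4);T[:3,:3]=Ro.from_euler('xyz',s["eef_rot"]).as_matrix();T[:3,3]=s["eef_pos"]
    C=np.linalg.inv(T@np.array(i["tool_from_camera"]));return K,D,C[:3,:3],C[:3,3]
def plane(c,uv,z):
    K,D,R,t=c;p=cv2.undistortPoints(np.array(uv,float).reshape(-1,1,2),K,D).reshape(-1,2)
    d=np.c_[p,np.ones(len(p))]@R;o=-R.T@t
    return o+d*((z-o[2])/d[:,2])[:,None]
def proj(c,X):
    K,D,R,t=c;return cv2.projectPoints(np.array(X,float).reshape(-1,3),cv2.Rodrigues(R)[0],t,K,D)[0].reshape(-1,2)
E
python3 - <<'E'
from h import *
c=cam("top");im=cv2.imread("pics/top0.png")
g=cv2.cvtColor(im,cv2.COLOR_BGR2HSV)
for x0,y0,x1,y1,th in((300,280,355,335,150),(360,255,430,330,150),(415,330,510,435,115)):
    m=(g[y0:y1,x0:x1,2]>th).astype(np.uint8)
    m=cv2.morphologyEx(m,cv2.MORPH_CLOSE,np.ones((3,3)))
    k=max(cv2.findContours(m,0,2)[0],key=cv2.contourArea)
    r=cv2.minAreaRect(k);b=cv2.boxPoints(r)+[x0,y0];P=plane(c,b,10)
    print(b.round(1).tolist(),P.mean(0).round(1),np.linalg.norm(np.diff(P,axis=0),axis=1).round(1),P.round(0).tolist())
a=cv2.resize(im[255:330,360:430],None,fx=5.7,fy=5.7,interpolation=3)[:420,:399]
b=cv2.resize(im[185:270,210:310],None,fx=4,fy=4.94,interpolation=3)[:420]
cv2.imwrite("pics/crop1.png",np.hstack([a,b]))
E
```

```text
[[308.0, 322.1], [316.7, 284.5], [346.5, 291.3], [337.8, 329.0]] [377.4 -55.6  10. ] [84.6 67.5 84.4] [[344.0, -13.0, 10.0], [426.0, -33.0, 10.0], [411.0, -98.0, 10.0], [329.0, -78.0, 10.0]]
[[366.8, 276.2], [403.6, 260.6], [423.8, 308.1], [387.0, 323.7]] [ 407.9 -206.1   10. ] [ 89.4 113.3  88.2] [[444.0, -144.0, 10.0], [477.0, -227.0, 10.0], [372.0, -268.0, 10.0], [339.0, -186.0, 10.0]]
[[415.0, 330.0], [509.0, 330.0], [509.0, 429.0], [415.0, 429.0]] [ 217.9 -345.9   10. ] [207.7 210.9 203. ] [[325.0, -247.0, 10.0], [321.0, -454.0, 10.0], [111.0, -443.0, 10.0], [115.0, -240.0, 10.0]]
```

View pics/crop1.png

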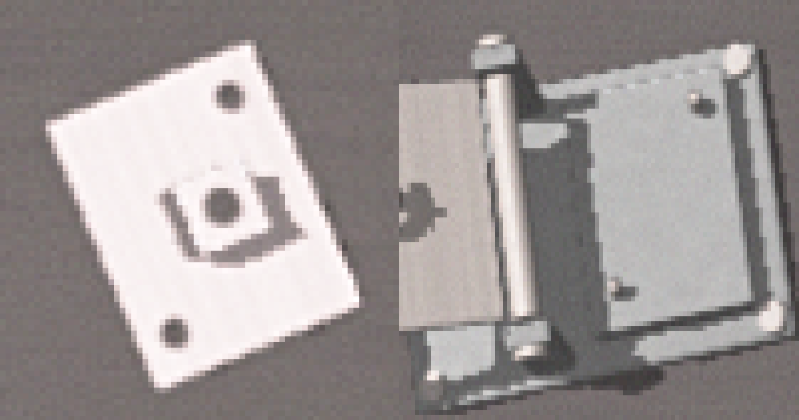

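The crop confirms it. The candidates measure about 85x67 at (328,307), 113x89 at (396,292) and a larger one at (463,385). The medium one fits 110x86, with its holes at (400.4,271.8) and (390.5,313.1) and its collar top at (398.6,291.3). The pin tips are near (284.5,204.6) and (264.5,243.3).

Run:
```python
from h import *
c=cam("top")
print("collar",plane(c,[(398.6,291.3)],55))
h=plane(c,[(400.4,271.8),(390.5,313.1)],10);print("holes",h,h.mean(0),np.linalg.norm(h[0]-h[1]))
p=plane(c,[(284.5,204.6),(264.5,243.3)],53);print("pins",p,p.mean(0),np.linalg.norm(p[0]-p[1]))
a0=np.arctan2(-28,38)
for q in(h,p): print("angle",np.degrees(np.arctan2(*(q[0]-q[1])[[1,0]])-a0))
print("bar",plane(c,[(158,230)],162.6),"jar",plane(c,[(391,194)],105))
```

```text
collar [[ 406.67745698 -206.46731093   55.        ]]
holes [[ 452.49757749 -218.90825168   10.        ]
 [ 361.87003786 -194.14602625   10.        ]] [ 407.18380768 -206.52713896   10.        ] 93.94955427110054
pins [[597.79688784  35.15961163  53.        ]
 [512.76335505  78.04277796  53.        ]] [555.28012145  56.6011948   53.        ] 95.23480273972888
angle 21.102389584576382
angle 9.62213638091974
bar [[523.23081386 272.81518237 162.6       ]] jar [[ 604.90748182 -190.0092116   105.        ]]
```

```bash
python3 -m inch '[{"gripper":1,"dx":0.013,"dy":0.02,"wz":6},{"gripper":1,"dx":0.026,"dy":0.04,"wz":12},{"gripper":1,"dx":0.04,"dy":0.06,"wz":18},{"gripper":1,"dx":0.053,"dy":0.08,"wz":24},{"gripper":1,"dx":0.065,"dy":0.1,"wz":30}]'
python3 -m inch '[{"gripper":1,"dx":0.013,"dy":0.02,"wz":6},{"gripper":1,"dx":0.026,"dy":0.04,"wz":12},{"gripper":1,"dx":0.04,"dy":0.06,"wz":18},{"gripper":1,"dx":0.053,"dy":0.08,"wz":24},{"gripper":1,"dx":0.065,"dy":0.1,"wz":30}]'
python3 -m inch '[{"gripper":1,"dx":0.013,"dy":0.02,"wz":6},{"gripper":1,"dx":0.026,"dy":0.04,"wz":12},{"gripper":1,"dx":0.04,"dy":0.06,"wz":18},{"gripper":1,"dx":0.053,"dy":0.08,"wz":24},{"gripper":1,"dx":0.0653,"dy":0.101,"wz":28.5}]'
python3 - <<'E'
from h import *
import time
manip.camera("top");manip.camera("top");manip.camera("top")
s=manip.read_state();im=manip.camera("wrist");print(s["eef_pos"],np.degrees(s["eef_rot"]),s["joints"],s["clock"])
c=cam("wrist",s);cv2.imwrite("pics/w1.png",im)
m=(im.min(2)>150).astype(np.uint8)
print(proj(c,[[407,-206.5,55],[452,-219,10],[362,-194,10]]))
E
```

```text
[ 211.48675431 -507.58534322  182.30329084] [-1.79970921e+02 -1.06768927e-03  2.26181775e+01] [-1.24261813e+00  3.00176500e-01  1.52121394e+00 -1.56620082e-05
  1.32070986e+00 -6.65795914e-02] 0.25
[[  12.88520942 -220.16739082]
 [  89.42184674 -228.82496792]
 [  31.20597644 -108.07274263]]validation failed for argument at $[0]...
validation failed for argument at $[0]...
validation failed for argument at $[0]...
```

View pics/w1.png

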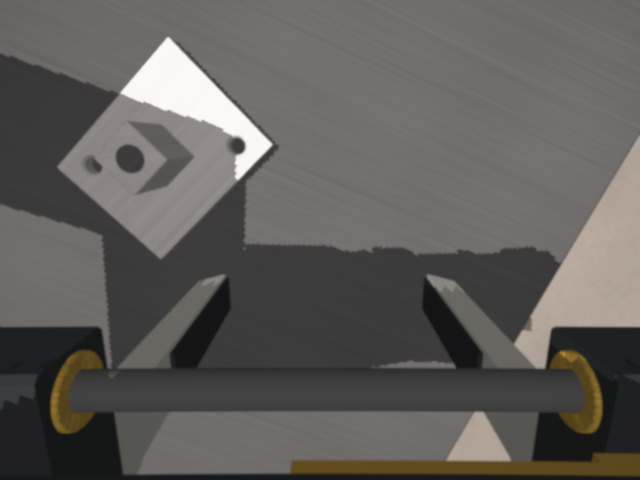

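The moves were refused, so the arm hasn't moved; the picture only shows the large plate at (160,150). Every row probably needs all seven keys, so I'll send full rows.

```bash
python3 -m inch '[{"gripper":1,"dx":0.013,"dy":0.02,"dz":0,"wx":0,"wy":0,"wz":6},{"gripper":1,"dx":0.026,"dy":0.04,"dz":0,"wx":0,"wy":0,"wz":12},{"gripper":1,"dx":0.04,"dy":0.06,"dz":0,"wx":0,"wy":0,"wz":18},{"gripper":1,"dx":0.053,"dy":0.08,"dz":0,"wx":0,"wy":0,"wz":24},{"gripper":1,"dx":0.065,"dy":0.1,"dz":0,"wx":0,"wy":0,"wz":30}]'
```

```text
clock: 0.72
eef_pos: [277.1, -406.7, 182.5]
eef_rot: [-3.142, -0.0, 0.924]
wrist_force: [-0.0, 0.2, -0.5]
finger_gap: 93.8
finger_force: 0.0
```

```bash
python3 -m inch '[{"gripper":1,"dx":0.013,"dy":0.02,"dz":0,"wx":0,"wy":0,"wz":6},{"gripper":1,"dx":0.026,"dy":0.04,"dz":0,"wx":0,"wy":0,"wz":12},{"gripper":1,"dx":0.04,"dy":0.06,"dz":0,"wx":0,"wy":0,"wz":18},{"gripper":1,"dx":0.053,"dy":0.08,"dz":0,"wx":0,"wy":0,"wz":24},{"gripper":1,"dx":0.065,"dy":0.1,"dz":0,"wx":0,"wy":0,"wz":30}]' >/dev/null
python3 -m inch '[{"gripper":1,"dx":0.013,"dy":0.02,"dz":0,"wx":0,"wy":0,"wz":6},{"gripper":1,"dx":0.026,"dy":0.04,"dz":0,"wx":0,"wy":0,"wz":12},{"gripper":1,"dx":0.04,"dy":0.06,"dz":0,"wx":0,"wy":0,"wz":18},{"gripper":1,"dx":0.053,"dy":0.08,"dz":0,"wx":0,"wy":0,"wz":24},{"gripper":1,"dx":0.065,"dy":0.101,"dz":0,"wx":0,"wy":0,"wz":28.5}]'
python3 - <<'E'
from h import *
manip.camera("top");manip.camera("top");manip.camera("top")
s=manip.read_state();im=manip.camera("wrist");print(s["eef_pos"],np.degrees(s["eef_rot"]),s["joints"],s["clock"])
c=cam("wrist",s);cv2.imwrite("pics/w2.png",im)
print(proj(c,[[407,-206.5,55],[452,-219,10],[362,-194,10]]))
m=((im.min(2)>120)).astype(np.uint8)
for k in cv2.findContours(m,0,2)[0]:
    if cv2.contourArea(k)>4000:
        b=cv2.boxPoints(cv2.minAreaRect(k));P=plane(c,b,10)
        print(b.round(),P.mean(0),np.linalg.norm(np.diff(P,axis=0),axis=1),np.degrees(np.arctan2(*(np.diff(P,axis=0)[:2,[1,0]].T))))
E
```

```text
clock: 1.55
eef_pos: [407.1, -205.7, 182.6]
eef_rot: [3.142, 0.0, 1.945]
wrist_force: [0.3, -0.5, -0.1]
finger_gap: 93.9
finger_force: 0.0
[ 406.94872276 -205.8186127   182.55579092] [1.79999986e+02 3.03702338e-03 1.11230915e+02] [-5.48568076e-01  8.88189530e-02  1.77313150e+00 -3.33587291e-05
  1.27959990e+00 -9.19107876e-01] 1.7
[[325.32756396 227.40166289]
 [363.32757997 245.4389217 ]
 [286.13776682 188.55771657]]
[[268. 263.]
 [268. 175.]
 [385. 175.]
 [385. 263.]] [ 408.93380066 -208.64659812   10.        ] [ 86.94351898 110.32833905  86.92078969] [109.19537262  21.30577058]
[[292.  51.]
 [340. -14.]
 [421.  47.]
 [373. 112.]] [378.52028937 -58.42992649  10.        ] [64.98986497 84.66062186 67.12081358] [ 71.00787379 -11.91108593]
```

View pics/w2.png

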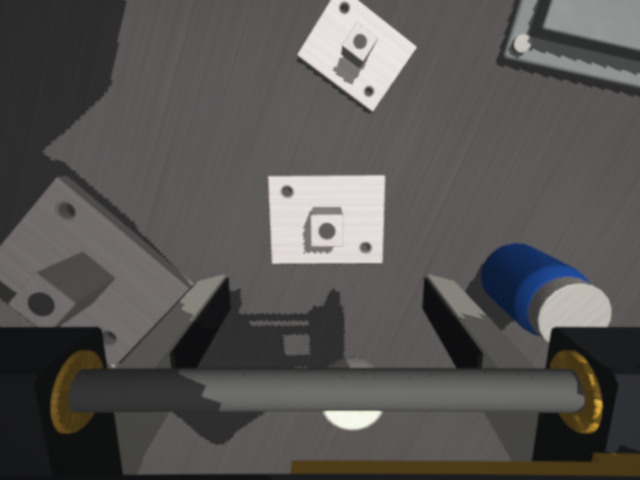

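The wrist view shows the medium plate's collar top at (327,231). The small plate is at (357,55), the large one at lower left, and the jar at (560,290) is clear. I take the collar to be at about (409,-208.7) and descend.

```bash
python3 -m inch '[{"gripper":1,"dx":0.001,"dy":-0.001,"dz":-0.025,"wx":0,"wy":0,"wz":0},{"gripper":1,"dx":0.002,"dy":-0.003,"dz":-0.055,"wx":0,"wy":0,"wz":0},{"gripper":1,"dx":0.002,"dy":-0.003,"dz":-0.085,"wx":0,"wy":0,"wz":0},{"gripper":1,"dx":0.002,"dy":-0.003,"dz":-0.11,"wx":0,"wy":0,"wz":0},{"gripper":1,"dx":0.002,"dy":-0.003,"dz":-0.13,"wx":0,"wy":0,"wz":0}]'
python3 -m inch '[{"gripper":1,"dx":0,"dy":0,"dz":-0.012,"wx":0,"wy":0,"wz":0},{"gripper":1,"dx":0,"dy":0,"dz":-0.024,"wx":0,"wy":0,"wz":0},{"gripper":1,"dx":0,"dy":0,"dz":-0.033,"wx":0,"wy":0,"wz":0},{"gripper":1,"dx":0,"dy":0,"dz":-0.036,"wx":0,"wy":0,"wz":0},{"gripper":1,"dx":0,"dy":0,"dz":-0.036,"wx":0,"wy":0,"wz":0}]'
python3 -m inch '[{"gripper":0.6,"dx":0,"dy":0,"dz":0,"wx":0,"wy":0,"wz":0},{"gripper":0.2,"dx":0,"dy":0,"dz":0,"wx":0,"wy":0,"wz":0},{"gripper":0,"dx":0,"dy":0,"dz":0,"wx":0,"wy":0,"wz":0},{"gripper":0,"dx":0,"dy":0,"dz":0,"wx":0,"wy":0,"wz":0},{"gripper":0,"dx":0,"dy":0,"dz":0,"wx":0,"wy":0,"wz":0}]' 30
python3 -m inch '[{"gripper":0,"dx":0,"dy":0,"dz":0,"wx":0,"wy":0,"wz":0},{"gripper":0,"dx":0,"dy":0,"dz":0,"wx":0,"wy":0,"wz":0},{"gripper":0,"dx":0,"dy":0,"dz":0,"wx":0,"wy":0,"wz":0},{"gripper":0,"dx":0,"dy":0,"dz":0,"wx":0,"wy":0,"wz":0},{"gripper":0,"dx":0,"dy":0,"dz":0,"wx":0,"wy":0,"wz":0}]' 40
```

```text
clock: 2.17
eef_pos: [407.4, -210.3, 50.6]
eef_rot: [-3.141, -0.001, 1.937]
wrist_force: [0.7, -0.2, -0.7]
finger_gap: 94.0
finger_force: 0.0
clock: 2.58
eef_pos: [408.1, -210.0, 16.1]
eef_rot: [-3.141, -0.001, 1.938]
wrist_force: [-0.7, 0.1, -1.1]
finger_gap: 93.9
finger_force: 0.0
clock: 3.0
eef_pos: [408.7, -209.8, 16.9]
eef_rot: [3.141, 0.0, 1.939]
wrist_force: [0.1, 1.0, 0.0]
finger_gap: 64.3
finger_force: 0.0
clock: 3.42
eef_pos: [408.5, -209.7, 16.5]
eef_rot: [-3.142, -0.0, 1.939]
wrist_force: [0.5, -0.8, 0.3]
finger_gap: 31.1
finger_force: 0.0
```

```bash
python3 -m inch '[{"gripper":0,"dx":0,"dy":0,"dz":0,"wx":0,"wy":0,"wz":0},{"gripper":0,"dx":0,"dy":0,"dz":0,"wx":0,"wy":0,"wz":0},{"gripper":0,"dx":0,"dy":0,"dz":0,"wx":0,"wy":0,"wz":0},{"gripper":0,"dx":0,"dy":0,"dz":0,"wx":0,"wy":0,"wz":0},{"gripper":0,"dx":0,"dy":0,"dz":0,"wx":0,"wy":0,"wz":0}]' 40
python3 -m inch '[{"gripper":0,"dx":0,"dy":0,"dz":0.01,"wx":0,"wy":0,"wz":0},{"gripper":0,"dx":0,"dy":0,"dz":0.03,"wx":0,"wy":0,"wz":0},{"gripper":0,"dx":0,"dy":0,"dz":0.055,"wx":0,"wy":0,"wz":0},{"gripper":0,"dx":0,"dy":0,"dz":0.08,"wx":0,"wy":0,"wz":0},{"gripper":0,"dx":0,"dy":0,"dz":0.1,"wx":0,"wy":0,"wz":0}]' 40
```

```text
clock: 3.83
eef_pos: [408.6, -209.7, 16.6]
eef_rot: [3.142, 0.0, 1.939]
wrist_force: [0.8, 0.3, 0.5]
finger_gap: 27.4
finger_force: 40.0
clock: 4.25
eef_pos: [408.4, -209.6, 118.7]
eef_rot: [3.141, 0.001, 1.939]
wrist_force: [0.6, 0.1, -2.7]
finger_gap: 27.6
finger_force: 40.0
```

```bash
python3 -m inch '[{"gripper":0,"dx":0.004,"dy":0.008,"dz":0.012,"wx":0,"wy":0,"wz":-1},{"gripper":0,"dx":0.015,"dy":0.025,"dz":0.025,"wx":0,"wy":0,"wz":-2},{"gripper":0,"dx":0.03,"dy":0.045,"dz":0.03,"wx":0,"wy":0,"wz":-4},{"gripper":0,"dx":0.048,"dy":0.065,"dz":0.03,"wx":0,"wy":0,"wz":-5},{"gripper":0,"dx":0.066,"dy":0.085,"dz":0.03,"wx":0,"wy":0,"wz":-6}]' 40
python3 -m inch '[{"gripper":0,"dx":0.022,"dy":0.018,"dz":0,"wx":0,"wy":0,"wz":-1},{"gripper":0,"dx":0.045,"dy":0.036,"dz":0,"wx":0,"wy":0,"wz":-3},{"gripper":0,"dx":0.07,"dy":0.055,"dz":0,"wx":0,"wy":0,"wz":-4},{"gripper":0,"dx":0.09,"dy":0.068,"dz":0,"wx":0,"wy":0,"wz":-5.5},{"gripper":0,"dx":0.099,"dy":0.074,"dz":0,"wx":0,"wy":0,"wz":-5.5}]' 40
python3 - <<'E'
from h import *
for _ in range(4): manip.camera("side")
s=manip.read_state();im=manip.camera("wrist");print(s["eef_pos"],np.degrees(s["eef_rot"]),s["joints"],s["clock"])
c=cam("wrist",s);cv2.imwrite("pics/w3.png",im)
print(proj(c,[[598,35,53],[513,78,53]]))
E
```

```text
clock: 4.67
eef_pos: [475.0, -123.7, 147.5]
eef_rot: [3.141, 0.0, 1.833]
wrist_force: [0.3, -0.4, -4.8]
finger_gap: 28.0
finger_force: 40.0
clock: 5.08
eef_pos: [574.9, -48.8, 146.6]
eef_rot: [-3.141, -0.0, 1.739]
wrist_force: [-0.9, 0.0, -3.3]
finger_gap: 27.8
finger_force: 40.0
[572.85028777 -50.86060966 146.45811094] [-1.79937216e+02 -1.04152185e-02  9.96407907e+01] [-1.52148434e-01  3.86716644e-01  1.49073831e+00 -1.80984464e-04
  1.26523499e+00 -3.20357535e-01] 5.2833
[[379.87271359 127.76747592]
 [270.97467416  41.15185821]]
```

View pics/w3.png

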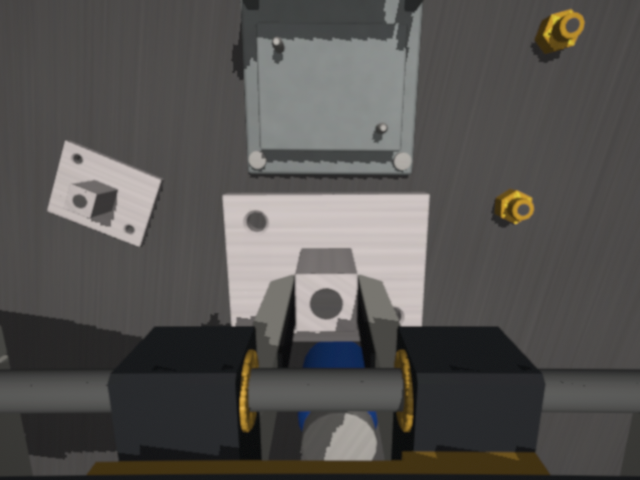

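The wrist view shows the held plate's top edge at v=194, from u=223 to 429, with its hole at (257,220). The bed has pins near (382,128) and (277,43). Next I'll measure the pins and the plate more finely.

Run:
```python
from h import *
im=cv2.imread("pics/w3.png")
t=[cv2.resize(im[v:v+26,u:u+26],None,fx=10,fy=10,interpolation=0) for u,v in((370,115),(265,30),(244,207))]
cv2.imwrite("pics/crop2.png",np.hstack(t))
m=(im.min(2)>150).astype(np.uint8);m[:185]=0;m[285:]=0;m[:,:200]=0;m[:,450:]=0
vs=[np.nonzero(m[185:215,u])[0].min()+185 for u in range(235,420,5)];print(np.polyfit(range(235,420,5),vs,1),vs[0],vs[-1])
for v in(200,210,230,240): print(v,np.nonzero(m[v])[0][[0,-1]])
h=(im[207:233,244:270].max(2)<150).astype(np.uint8);M=cv2.moments(h,True);print(M['m10']/M['m00']+244,M['m01']/M['m00']+207,M['m00'])
```

```text
[-5.50023708e-03  1.96571361e+02] 195 194
200 [223 428]
210 [224 427]
230 [225 426]
240 [226 426]
256.0191780821918 220.74794520547945 365.0
```

View pics/crop2.png

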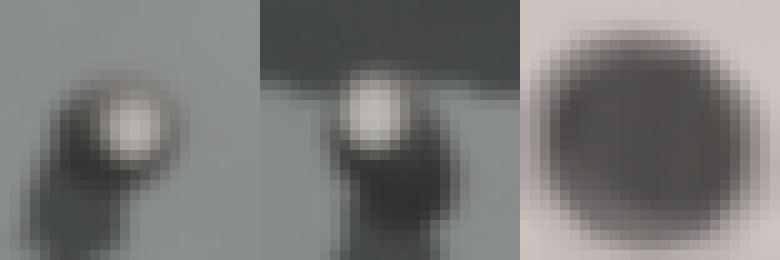

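The crop puts the pin tips at (382.7,127.0) and (275.8,40.3), and the die hole at (256,220.7).

Run:
```python
from h import *
s=manip.read_state();print(s["eef_pos"],np.degrees(s["eef_rot"]),s["clock"])
c=cam("wrist",s);zt=s["eef_pos"][2]-16.5+10
p=plane(c,[(382.7,127.0),(275.8,40.3)],53);print("pins",p,np.linalg.norm(p[0]-p[1]))
a0=np.arctan2(-28,38);al=np.arctan2(*(p[0]-p[1])[[1,0]])-a0;print("seat",p.mean(0),np.degrees(al))
e=plane(c,[(222.7,195.1),(428.7,194.1)],zt);be=np.arctan2(*(e[1]-e[0])[[1,0]])
print("edge",e,np.linalg.norm(e[1]-e[0]),"beta",np.degrees(be))
x=np.array([np.cos(be),np.sin(be)]);y=np.array([-x[1],x[0]])
print("centre from edge",e.mean(0)[:2]-43*y)
h=plane(c,[(256,220.7)],zt)[0,:2];print("hole",h,"centre from hole",h+38*x-28*y)
print("collar top",plane(c,[(326.5,303)],zt+45))
```

```text
[572.75345249 -51.14568261 146.63289991] [-1.79956005e+02 -2.98799318e-03  9.96073730e+01] 5.3333
pins [[599.90972792  35.56256053  53.        ]
 [516.1695289   78.85600818  53.        ]] 94.26952605361559
seat [558.03962841  57.20928436  53.        ] 9.04551504375154
edge [[511.93192059 -17.60614917 140.13289991]
 [619.63728009   1.32691382 140.13289991]] 109.35678002751504 beta 9.969919779920177
centre from edge [573.22923897 -50.49026532]
hole [531.06777945 -28.37656477] centre from hole [573.34160485 -49.37474771]
collar top [[573.43087279 -50.0294544  185.13289991]]
```

```bash
python3 -m inch '[{"gripper":0,"dx":-0.003,"dy":0.018,"dz":0,"wx":0,"wy":0,"wz":-0.2},{"gripper":0,"dx":-0.007,"dy":0.048,"dz":0,"wx":0,"wy":0,"wz":-0.4},{"gripper":0,"dx":-0.011,"dy":0.078,"dz":0,"wx":0,"wy":0,"wz":-0.6},{"gripper":0,"dx":-0.014,"dy":0.1,"dz":0,"wx":0,"wy":0,"wz":-0.7},{"gripper":0,"dx":-0.0153,"dy":0.1072,"dz":0,"wx":0,"wy":0,"wz":-0.7}]' 40
python3 -m inch '[{"gripper":0,"dx":0,"dy":0,"dz":-0.012,"wx":0,"wy":0,"wz":0},{"gripper":0,"dx":0,"dy":0,"dz":-0.03,"wx":0,"wy":0,"wz":0},{"gripper":0,"dx":0,"dy":0,"dz":-0.05,"wx":0,"wy":0,"wz":0},{"gripper":0,"dx":0,"dy":0,"dz":-0.064,"wx":0,"wy":0,"wz":0},{"gripper":0,"dx":0,"dy":0,"dz":-0.068,"wx":0,"wy":0,"wz":0}]' 40
python3 - <<'E'
from h import *
for _ in range(4): manip.camera("top")
t=manip.camera("side")
s=manip.read_state();im=manip.camera("wrist");print(s["eef_pos"],np.degrees(s["eef_rot"]),s["clock"],s["wrist_force"])
cv2.imwrite("pics/w4.png",im);cv2.imwrite("pics/s4.png",t)
h=cv2.resize(im[200:240,236:276],None,fx=8,fy=8,interpolation=0)
h2=cv2.resize(im[290:330,380:420],None,fx=8,fy=8,interpolation=0)
a=cv2.resize(t[270:390,170:330],None,fx=5,fy=2,interpolation=3)[:, :]
a=cv2.resize(t[290:350,200:300],None,fx=4.6,fy=4.6,interpolation=3)
cv2.imwrite("pics/crop3.png",cv2.copyMakeBorder(np.vstack([np.hstack([h,h2]),cv2.resize(a,(640,276))]),0,0,0,0,0))
E
```

```text
clock: 5.75
eef_pos: [557.2, 58.4, 147.0]
eef_rot: [3.142, -0.0, 1.728]
wrist_force: [-0.5, -0.5, -4.6]
finger_gap: 28.0
finger_force: 40.0
clock: 6.17
eef_pos: [556.8, 55.3, 76.5]
eef_rot: [-3.138, -0.0, 1.726]
wrist_force: [-1.0, -1.0, -3.8]
finger_gap: 27.6
finger_force: 40.0
[558.77973415  56.15800939  79.79991094] [1.79900801e+02 1.46284927e-02 9.88984512e+01] 6.4167 [ 0.37210725 -0.22373927 -3.25959774]
```

View pics/crop3.png

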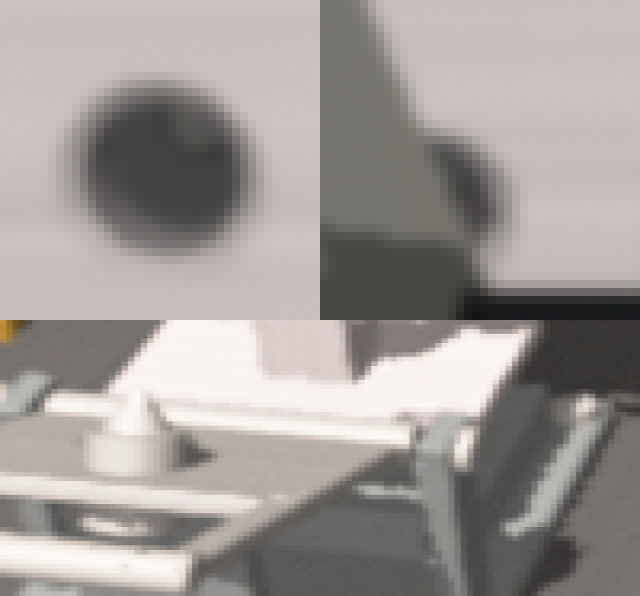

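The crop shows the lower face through hole 1, centred at (256.1,220.1), with a lighter blob at (259.9,215.7) that is probably the pin tip. I'll check that against the geometry.

Run:
```python
from h import *
s=manip.read_state();print(s["eef_pos"])
c=cam("wrist",s);zt=s["eef_pos"][2]-6.5
h=plane(c,[(256.1,220.1)],zt)[0];p=plane(c,[(259.9,215.7)],53)[0];b=plane(c,[(259.9,215.7)],36)[0]
print("hole",h,"blob@53",p,"expected tip px",proj(c,[[h[0],h[1],53]]),"lower rim",proj(c,[[h[0],h[1],zt-10]]))
print("pin1 earlier px",proj(c,[[516.2,78.9,53]]))
be=np.radians(9.1);x=np.array([np.cos(be),np.sin(be)]);y=np.array([-x[1],x[0]]);print("centre",h[:2]+38*x-28*y)
im=cv2.imread("pics/w4.png")[208:234,244:270].max(2)
print(im[::2,::2])
```

```text
[558.75765131  56.29855748  79.72572505]
hole [517.40454859  79.94213868  73.22572505] blob@53 [516.34750095  78.38650276  53.        ] expected tip px [[261.98642244 213.40955127]] lower rim [[259.1406874  216.64422605]]
pin1 earlier px [[259.75102761 214.81509468]]
centre [559.35469913  58.30455865]
[[201 201 201 200 199 197 197 199 201 202 201 201 201]
 [202 201 196 181 163 155 155 167 182 194 200 202 201]
 [201 193 162 133 113 101  98 110 125 154 191 202 203]
 [198 164 126  93  74  69  67  84  92 104 150 192 203]
 [179 141  95  68  68  68  64  79  86  84 108 160 197]
 [165 129  73  67  68  68  67  66  71  66  79 134 184]
 [163 122  74  68  68  68  68  66  65  64  71 120 175]
 [167 127  83  74  67  67  67  68  68  68  71 116 167]
 [172 142  96  86  73  68  67  68  67  68  74 127 170]
 [181 166 117 100  93  78  70  69  68  71  95 149 179]
 [194 186 164 124 110 106  95  88  88  98 139 176 194]
 [202 196 188 166 138 127 121 120 126 147 173 191 202]
 [199 197 194 191 187 180 172 173 178 184 188 197 199]]
```

```bash
python3 -m inch '[{"gripper":0,"dx":-0.0012,"dy":-0.0012,"dz":0,"wx":0,"wy":0,"wz":0},{"gripper":0,"dx":-0.0012,"dy":-0.0012,"dz":-0.003,"wx":0,"wy":0,"wz":0},{"gripper":0,"dx":-0.0012,"dy":-0.0012,"dz":-0.007,"wx":0,"wy":0,"wz":0},{"gripper":0,"dx":-0.0012,"dy":-0.0012,"dz":-0.01,"wx":0,"wy":0,"wz":0},{"gripper":0,"dx":-0.0012,"dy":-0.0012,"dz":-0.013,"wx":0,"wy":0,"wz":0}]' 40
python3 -m inch '[{"gripper":0,"dx":0,"dy":0,"dz":-0.001,"wx":0,"wy":0,"wz":0},{"gripper":0,"dx":0,"dy":0,"dz":-0.002,"wx":0,"wy":0,"wz":0},{"gripper":0,"dx":0,"dy":0,"dz":-0.003,"wx":0,"wy":0,"wz":0},{"gripper":0,"dx":0,"dy":0,"dz":-0.004,"wx":0,"wy":0,"wz":0},{"gripper":0,"dx":0,"dy":0,"dz":-0.004,"wx":0,"wy":0,"wz":0}]' 40
```

```text
clock: 6.88
eef_pos: [556.9, 55.3, 65.1]
eef_rot: [-3.141, -0.0, 1.727]
wrist_force: [-0.3, -0.9, -3.7]
finger_gap: 27.4
finger_force: 40.0
clock: 7.3
eef_pos: [557.0, 55.3, 61.4]
eef_rot: [-3.141, -0.0, 1.726]
wrist_force: [-0.2, -0.0, -3.6]
finger_gap: 27.3
finger_force: 40.0
```

```bash
python3 -m inch '[{"gripper":0,"dx":0,"dy":0,"dz":-0.0015,"wx":0,"wy":0,"wz":0},{"gripper":0,"dx":0,"dy":0,"dz":-0.003,"wx":0,"wy":0,"wz":0},{"gripper":0,"dx":0,"dy":0,"dz":-0.0045,"wx":0,"wy":0,"wz":0},{"gripper":0,"dx":0,"dy":0,"dz":-0.006,"wx":0,"wy":0,"wz":0},{"gripper":0,"dx":0,"dy":0,"dz":-0.007,"wx":0,"wy":0,"wz":0}]' 40
python3 -m inch '[{"gripper":0,"dx":0,"dy":0,"dz":-0.0005,"wx":0,"wy":0,"wz":0},{"gripper":0,"dx":0,"dy":0,"dz":-0.001,"wx":0,"wy":0,"wz":0},{"gripper":0,"dx":0,"dy":0,"dz":-0.0015,"wx":0,"wy":0,"wz":0},{"gripper":0,"dx":0,"dy":0,"dz":-0.002,"wx":0,"wy":0,"wz":0},{"gripper":0,"dx":0,"dy":0,"dz":-0.002,"wx":0,"wy":0,"wz":0}]' 40
```

```text
clock: 7.72
eef_pos: [557.0, 55.3, 54.3]
eef_rot: [-3.141, -0.0, 1.726]
wrist_force: [1.4, 0.0, -3.7]
finger_gap: 27.9
finger_force: 40.0
clock: 8.13
eef_pos: [557.0, 55.3, 52.5]
eef_rot: [-3.142, 0.0, 1.726]
wrist_force: [0.1, -0.5, -3.8]
finger_gap: 27.9
finger_force: 40.0
```

```bash
python3 -m inch '[{"gripper":0,"dx":0,"dy":0,"dz":-0.0003,"wx":0,"wy":0,"wz":0},{"gripper":0,"dx":0,"dy":0,"dz":-0.0006,"wx":0,"wy":0,"wz":0},{"gripper":0,"dx":0,"dy":0,"dz":-0.001,"wx":0,"wy":0,"wz":0},{"gripper":0,"dx":0,"dy":0,"dz":-0.001,"wx":0,"wy":0,"wz":0},{"gripper":0,"dx":0,"dy":0,"dz":-0.001,"wx":0,"wy":0,"wz":0}]' 40
```

```text
clock: 8.55
eef_pos: [557.1, 55.3, 51.6]
eef_rot: [3.142, 0.0, 1.726]
wrist_force: [-0.6, -0.6, -2.1]
finger_gap: 27.4
finger_force: 40.0
```

```bash
python3 -m inch '[{"gripper":0,"dx":0,"dy":0,"dz":-0.0002,"wx":0,"wy":0,"wz":0},{"gripper":0,"dx":0,"dy":0,"dz":-0.0004,"wx":0,"wy":0,"wz":0},{"gripper":0,"dx":0,"dy":0,"dz":-0.0006,"wx":0,"wy":0,"wz":0},{"gripper":0,"dx":0,"dy":0,"dz":-0.0006,"wx":0,"wy":0,"wz":0},{"gripper":0,"dx":0,"dy":0,"dz":-0.0006,"wx":0,"wy":0,"wz":0}]' 40
```

```text
clock: 8.97
eef_pos: [557.1, 55.3, 51.6]
eef_rot: [3.141, 0.0, 1.726]
wrist_force: [-4.5, -0.9, 6.2]
finger_gap: 27.7
finger_force: 40.0
```

The plate is seated, since the contact force has risen. Now I let go and rise.

```bash
python3 -m inch '[{"gripper":0.5,"dx":0,"dy":0,"dz":0,"wx":0,"wy":0,"wz":0},{"gripper":0.7,"dx":0,"dy":0,"dz":0,"wx":0,"wy":0,"wz":0},{"gripper":0.8,"dx":0,"dy":0,"dz":0,"wx":0,"wy":0,"wz":0},{"gripper":0.8,"dx":0,"dy":0,"dz":0,"wx":0,"wy":0,"wz":0},{"gripper":0.8,"dx":0,"dy":0,"dz":0,"wx":0,"wy":0,"wz":0}]' 40
python3 -m inch '[{"gripper":0.8,"dx":0,"dy":0,"dz":0,"wx":0,"wy":0,"wz":0},{"gripper":0.8,"dx":0,"dy":0,"dz":0,"wx":0,"wy":0,"wz":0},{"gripper":0.8,"dx":0,"dy":0,"dz":0,"wx":0,"wy":0,"wz":0},{"gripper":0.8,"dx":0,"dy":0,"dz":0,"wx":0,"wy":0,"wz":0},{"gripper":0.8,"dx":0,"dy":0,"dz":0,"wx":0,"wy":0,"wz":0}]' 40
python3 -m inch '[{"gripper":0.8,"dx":0,"dy":0,"dz":0.01,"wx":0,"wy":0,"wz":0},{"gripper":0.8,"dx":0,"dy":0,"dz":0.03,"wx":0,"wy":0,"wz":0},{"gripper":0.8,"dx":0,"dy":0,"dz":0.06,"wx":0,"wy":0,"wz":0},{"gripper":0.8,"dx":0,"dy":0,"dz":0.09,"wx":0,"wy":0,"wz":0},{"gripper":0.8,"dx":0,"dy":0,"dz":0.12,"wx":0,"wy":0,"wz":0}]' 40
python3 - <<'E'
from h import *
for _ in range(4): manip.camera("side")
s=manip.read_state();im=manip.camera("wrist");print(s["eef_pos"],np.degrees(s["eef_rot"]),s["clock"],s["wrist_force"],s["joints"])
cv2.imwrite("pics/w5.png",im)
c=cam("wrist",s);b=np.radians(9.2);x=np.array([np.cos(b),np.sin(b)]);y=np.array([-x[1],x[0]])
o=np.array([558,57.2]);P=[[*(o+i*x+j*y),45] for i,j in((-55,43),(55,43),(-38,28),(38,-28))]+[[*o,90]]
print(proj(c,P))
E
```

```text
clock: 9.38
eef_pos: [557.1, 55.3, 50.9]
eef_rot: [3.141, -0.0, 1.726]
wrist_force: [-0.1, -0.5, -0.2]
finger_gap: 57.4
finger_force: 0.0
clock: 9.8
eef_pos: [557.0, 55.3, 50.9]
eef_rot: [3.142, 0.0, 1.727]
wrist_force: [-0.4, 0.4, 0.1]
finger_gap: 75.0
finger_force: 0.0
clock: 10.22
eef_pos: [556.8, 55.3, 173.2]
eef_rot: [3.141, 0.0, 1.727]
wrist_force: [0.4, -0.5, 0.2]
finger_gap: 75.2
finger_force: 0.0
[557.19176997  55.3287456  171.81274133] [1.79910048e+02 1.00667680e-02 9.89196550e+01] 10.4167 [ 0.48182242  0.96604135 -1.65455297] [ 3.35542647e-02  3.29616207e-01  1.50746218e+00  1.74852662e-05
  1.30293460e+00 -1.22127836e-01]
[[259.81866882 174.2449999 ]
 [392.809462   173.74574   ]
 [280.97447139 192.32484252]
 [370.13945848 256.17954409]
 [326.60212224 237.43814672]]
```

View pics/w5.png

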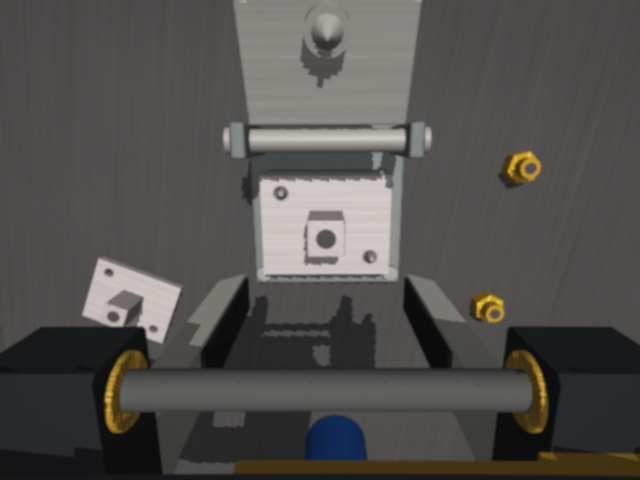

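The die is seated: both pins show in the holes at (281,193) and (370,256), and the collar is at (326,239) where predicted. The hinge bar is at (327,140). Next I turn 90° and move above the flap bar.

```bash
python3 - <<'E'
from h import *
s=manip.read_state();c=cam("wrist",s)
print("hinge",plane(c,[(230,139),(327,140),(428,139)],95))
E
python3 -m inch '[{"gripper":0.8,"dx":0,"dy":0,"dz":0.015,"wx":0,"wy":0,"wz":6},{"gripper":0.7,"dx":0,"dy":0.01,"dz":0.035,"wx":0,"wy":0,"wz":12},{"gripper":0.6,"dx":-0.004,"dy":0.025,"dz":0.05,"wx":0,"wy":0,"wz":18},{"gripper":0.5,"dx":-0.007,"dy":0.045,"dz":0.06,"wx":0,"wy":0,"wz":24},{"gripper":0.45,"dx":-0.01,"dy":0.065,"dz":0.06,"wx":0,"wy":0,"wz":30}]'
python3 -m inch '[{"gripper":0.45,"dx":-0.003,"dy":0.017,"dz":0,"wx":0,"wy":0,"wz":6},{"gripper":0.45,"dx":-0.006,"dy":0.034,"dz":0,"wx":0,"wy":0,"wz":12},{"gripper":0.45,"dx":-0.009,"dy":0.05,"dz":0,"wx":0,"wy":0,"wz":18},{"gripper":0.45,"dx":-0.011,"dy":0.065,"dz":0,"wx":0,"wy":0,"wz":24},{"gripper":0.45,"dx":-0.013,"dy":0.08,"dz":0,"wx":0,"wy":0,"wz":30}]'
python3 -m inch '[{"gripper":0.45,"dx":-0.002,"dy":0.015,"dz":0,"wx":0,"wy":0,"wz":6},{"gripper":0.45,"dx":-0.004,"dy":0.03,"dz":0,"wx":0,"wy":0,"wz":12},{"gripper":0.45,"dx":-0.006,"dy":0.045,"dz":0,"wx":0,"wy":0,"wz":18},{"gripper":0.45,"dx":-0.008,"dy":0.058,"dz":0,"wx":0,"wy":0,"wz":24},{"gripper":0.45,"dx":-0.01,"dy":0.069,"dz":0,"wx":0,"wy":0,"wz":30.1}]'
python3 - <<'E'
from h import *
for _ in range(4): manip.camera("side")
s=manip.read_state();im=manip.camera("wrist");print(s["eef_pos"],np.degrees(s["eef_rot"]),s["clock"],s["finger_gap"],s["joints"])
cv2.imwrite("pics/w6.png",im)
c=cam("wrist",s);print(proj(c,[[524,269.5,162.6]]))
E
```

```text
hinge [[481.10560194 116.66615035  95.        ]
 [546.62192977 126.44368196  95.        ]
 [614.59589085 137.7856985   95.        ]]
clock: 10.88
eef_pos: [547.1, 120.9, 232.0]
eef_rot: [3.141, 0.0, 2.255]
wrist_force: [0.2, 0.5, -0.1]
finger_gap: 51.7
finger_force: 0.0
clock: 11.3
eef_pos: [533.4, 201.0, 229.5]
eef_rot: [-3.14, -0.002, 2.779]
wrist_force: [0.1, -1.3, -0.3]
finger_gap: 42.3
finger_force: 0.0
clock: 11.72
eef_pos: [523.4, 270.1, 229.4]
eef_rot: [-3.141, -0.003, -2.979]
wrist_force: [-0.2, -0.7, 0.2]
finger_gap: 42.0
finger_force: 0.0
[523.82200487 268.95024396 229.97560212] [-1.79966951e+02 -9.20029769e-02 -1.71175667e+02] 11.9167 41.89418228665722 [ 4.12217078e-01  3.58805103e-01  1.33358109e+00 -1.48739419e-04
  1.45090627e+00 -1.31257545e+00]
[[327.2392509 245.2423585]]
```

View pics/w6.png

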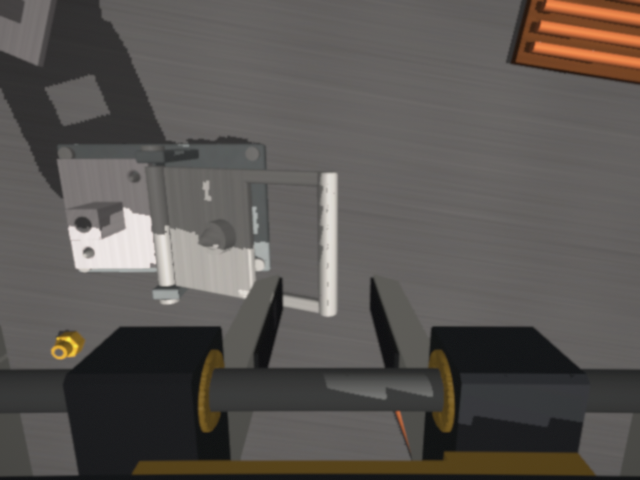

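The bar is at u=329, v 172–315, which is where I predicted (327,245), so it is centred between the fingers. Now I descend and grip it.

```bash
python3 -m inch '[{"gripper":0.45,"dx":0,"dy":0,"dz":-0.015,"wx":0,"wy":0,"wz":0},{"gripper":0.45,"dx":0,"dy":0,"dz":-0.035,"wx":0,"wy":0,"wz":0},{"gripper":0.45,"dx":0,"dy":0,"dz":-0.055,"wx":0,"wy":0,"wz":0},{"gripper":0.45,"dx":0,"dy":0,"dz":-0.075,"wx":0,"wy":0,"wz":0},{"gripper":0.45,"dx":0,"dy":0,"dz":-0.086,"wx":0,"wy":0,"wz":0}]'
python3 -m inch '[{"gripper":0.3,"dx":0,"dy":0,"dz":0,"wx":0,"wy":0,"wz":0},{"gripper":0.1,"dx":0,"dy":0,"dz":0,"wx":0,"wy":0,"wz":0},{"gripper":0,"dx":0,"dy":0,"dz":0,"wx":0,"wy":0,"wz":0},{"gripper":0,"dx":0,"dy":0,"dz":0,"wx":0,"wy":0,"wz":0},{"gripper":0,"dx":0,"dy":0,"dz":0,"wx":0,"wy":0,"wz":0}]' 20
python3 -m inch '[{"gripper":0,"dx":0,"dy":0,"dz":0,"wx":0,"wy":0,"wz":0},{"gripper":0,"dx":0,"dy":0,"dz":0,"wx":0,"wy":0,"wz":0},{"gripper":0,"dx":0,"dy":0,"dz":0,"wx":0,"wy":0,"wz":0},{"gripper":0,"dx":0,"dy":0,"dz":0,"wx":0,"wy":0,"wz":0},{"gripper":0,"dx":0,"dy":0,"dz":0,"wx":0,"wy":0,"wz":0}]' 30
python3 - <<'E'
import numpy as np
u=np.array([.156,-.988])
t=np.radians(25+3.25*np.arange(21))
for k in range(0,20,5):
    for j in range(1,6):
        d=160*(np.cos(t[k])-np.cos(t[k+j]));print(np.round(np.r_[d*u,160*(np.sin(t[k+j])-np.sin(t[k]))]/1000,4))
    print()
E
```

```text
clock: 12.38
eef_pos: [523.5, 268.2, 142.5]
eef_rot: [-3.141, -0.003, -2.988]
wrist_force: [1.0, 0.6, -0.5]
finger_gap: 42.4
finger_force: 0.0
clock: 12.8
eef_pos: [524.4, 269.4, 145.9]
eef_rot: [3.141, 0.002, -2.985]
wrist_force: [-0.3, 0.7, -0.6]
finger_gap: 12.5
finger_force: 0.0
clock: 13.22
eef_pos: [524.7, 269.8, 146.8]
eef_rot: [3.141, 0.003, -2.984]
wrist_force: [-1.1, 0.8, 10.2]
finger_gap: 0.7
finger_force: 5.1
[ 0.0006 -0.004   0.0081]
[ 0.0013 -0.0085  0.016 ]
[ 0.0021 -0.0134  0.0236]
[ 0.003  -0.0187  0.0309]
[ 0.0039 -0.0244  0.0379]

[ 0.001  -0.0061  0.0067]
[ 0.002  -0.0126  0.0129]
[ 0.0031 -0.0194  0.0188]
[ 0.0042 -0.0265  0.0244]
[ 0.0054 -0.0339  0.0294]

[ 0.0012 -0.0077  0.0047]
[ 0.0025 -0.0156  0.0089]
[ 0.0038 -0.0238  0.0126]
[ 0.0051 -0.0322  0.0159]
[ 0.0064 -0.0407  0.0187]

[ 0.0014 -0.0087  0.0023]
[ 0.0028 -0.0175  0.0041]
[ 0.0042 -0.0263  0.0054]
[ 0.0056 -0.0353  0.0061]
[ 0.007  -0.0442  0.0064]
```

The fingers closed to 0.7 mm, so they missed the bar. I'll check the current state and the bar's height from the two fixed views.

Run:
```python
from h import *
s=manip.read_state();print(s["eef_pos"],s["eef_rot"],s["wrist_force"],s["finger_gap"],s["finger_force"],s["joints"])
x=np.array([.988,.156]);y=np.array([-.156,.988]);H=np.array([546.7,126.4])
for a in (10,15,20,25,30):
    t=np.radians(a);m=H+160*np.cos(t)*y;z=95+160*np.sin(t)
    P=[[*(m+k*x),z] for k in(-42,0,42)]
    print(a,[proj(cam(n),P).round(1).tolist() for n in("side","top")])
im=cv2.imread("pics/side0.png").max(2)
for u in range(160,240,8): 
    col=im[320:356,u].astype(int);print(u,col[::2])
t=cv2.imread("pics/top0.png").max(2)
for v in(215,230,245):print(v,t[v,148:172])
```

```text
[524.71944236 269.8192621  146.75817195] [ 3.14056872e+00  3.01704387e-03 -2.98412822e+00] [-1.10376562  0.80628038 10.15433783] 0.731177972545365 5.069759264588356 [ 4.12770949e-01  4.16283788e-01  1.44865144e+00  2.39314979e-04
  1.27347960e+00 -1.31556110e+00]
10 [[[223.4, 371.8], [196.1, 367.5], [169.4, 363.2]], [[162.5, 254.5], [160.2, 234.3], [158.0, 214.4]]]
15 [[[223.1, 363.4], [195.5, 359.1], [168.6, 354.9]], [[161.7, 253.3], [159.4, 232.8], [157.2, 212.6]]]
20 [[[223.0, 354.4], [195.3, 350.2], [168.3, 346.1]], [[161.5, 252.0], [159.2, 231.2], [156.9, 210.8]]]
25 [[[223.3, 345.0], [195.5, 340.9], [168.4, 336.9]], [[162.0, 250.6], [159.6, 229.6], [157.3, 208.8]]]
30 [[[224.0, 335.3], [196.1, 331.3], [168.9, 327.4]], [[163.1, 249.1], [160.7, 227.8], [158.3, 206.8]]]
160 [203 186 199 150 183 249 200 210 189 127 110 111 113 111 112 110 111 112]
168 [111 111 111  77  61 124 213 239 238 212 145 110 111 112 114 114 113 113]
176 [109 111 112 154 168 116 135 234 244 232 190 119 111 112 110 113 112 113]
184 [116 164 158 101  89 107 110 199 241 242 224 165 111 116 113 112 111 111]
192 [176 212 225 193 105 112 110 137 229 241 235 207 132 110 111 111 110 110]
200 [172 177 227 221 131 111 107 108 190 238 246 229 182 116 114 112 124 153]
208 [172 169 200 226 201  81  86  91 118 219 244 242 218 155 149 178 176 174]
216 [224 222 174 227 221 144 124 219 154 150 233 248 234 199 132 133 133 134]
224 [180 176 170 189 226 208 115 116 119  98 198 242 245 226 173 131 136 136]
232 [117 169 168 169 229 221 145  96 157 173 156  99  86 121 133 136 136 136]
215 [117 116 114 115 112 149 240 246 235 220 177 137  99 103 118 116 115 119
 116 115 116 119 116 116]
230 [111 111 107 114 114 112 110 163 242 247 237 203 160 117  91 113 115 112
 114 114 111 109 110 116]
245 [110 112 112 115 111 112 114 109 124 228 246 248 228 184 139 101  96 108
 117 115 109 107 116 118]
```

Run:
```python
from h import *
s=manip.read_state();w=manip.camera("wrist");sd=manip.camera("side");tp=manip.camera("top")
for n,i in(("w7",w),("s7",sd),("t7",tp)): cv2.imwrite(f"pics/{n}.png",i)
print(s["eef_pos"],s["wrist_force"],s["finger_gap"],s["finger_force"],manip.read_state()["finger_gap"],manip.read_state()["eef_pos"])
x=np.array([.988,.156]);y=np.array([-.156,.988]);H=np.array([546.7,126.4]);c=cam("wrist",s)
for a in (15,20,25,30,35,40):
    t=np.radians(a);m=H+160*np.cos(t)*y;z=95+160*np.sin(t)
    P=[[*(m+k*x),z] for k in(-42,0,42)]
    print(a,proj(c,P).round(0).tolist(),proj(cam("side"),P).round(0).tolist())
d=cv2.absdiff(sd,cv2.imread("pics/s4.png")).max(2)
im=sd.max(2)
for u in range(160,240,8): print(u,im[300:370,u][::2])
g=w.max(2)
for v in range(40,330,20): print(v,g[v,230:430:8])
```

```text
[524.71944236 269.8192621  146.75817195] [-1.10376562  0.80628038 10.15433783] 0.731177972545365 5.069759264588356 0.5812303524762243 [524.7227306  269.84646579 146.77851944]
15 [[344.0, 195.0], [343.0, 269.0], [342.0, 336.0]] [[223.0, 363.0], [195.0, 359.0], [169.0, 355.0]]
20 [[337.0, 199.0], [337.0, 277.0], [336.0, 348.0]] [[223.0, 354.0], [195.0, 350.0], [168.0, 346.0]]
25 [[327.0, 203.0], [327.0, 286.0], [326.0, 360.0]] [[223.0, 345.0], [195.0, 341.0], [168.0, 337.0]]
30 [[312.0, 207.0], [313.0, 295.0], [314.0, 374.0]] [[224.0, 335.0], [196.0, 331.0], [169.0, 327.0]]
35 [[294.0, 212.0], [295.0, 305.0], [297.0, 388.0]] [[225.0, 325.0], [197.0, 322.0], [170.0, 318.0]]
40 [[270.0, 217.0], [273.0, 316.0], [276.0, 404.0]] [[226.0, 315.0], [198.0, 312.0], [171.0, 308.0]]
160 [ 53  71 168 226 189 155 182 205 225 225 212 201 215 163 197 253 216 223
 205 136 119 118 121 121 122 120 118 119 121 121 121 120 115 116 115]
168 [ 55  49 126 224 224 126  93 165 227 225 215 124 118  84  67 130 226 247
 247 226 157 118 119 122 122 122 122 119 118 120 120 119 119 119 119]
176 [108 112 114 115 141 
[... 2052 characters left out ...]
 101 115 108 102 104 104 105
 103 104 104 104 104 106 104]
220 [ 72  96  94  57  54  54  64 103 102 101  98 102 116 107 102 106 106 106
 105 105 104 104 103 101 101]
240 [ 99 171  92  78 103 102 102 101 101 101 101 103 115 107 102 106 106 104
 103 104 105 104 103 102 103]
260 [ 91  92  93  85 104 104 104 104 104 103 103 101 116 107 102 103 103 104
 103 104 104 102 103 103 104]
280 [174 124 174 152 104 104 104 103 102  99  95  95  58  96  95  99 104 104
 104 104 105 106 104 104 104]
300 [106 108 104 104 103 103 103 103 102  95  96  95  56  95  95  95 104 106
 105 104 103 104 103 103 102]
320 [119 103 105 104 103 102 103 103  95  95  96  95  56  96  95  95  96 106
 105 104 104 105 104 104 105]
```

Run:
```python
from h import *
s=manip.read_state();c=cam("side");T=s["eef_pos"];R=Ro.from_euler('xyz',s["eef_rot"]).as_matrix()
for z in(0,-19,-40): print(z,proj(c,[T+R@np.array([a,b,z]) for a,b in((8,0),(-8,0),(8,12),(-8,12),(8,-12),(-8,-12))]).round(0).tolist())
im=cv2.imread("pics/s7.png").max(2);o=cv2.imread("pics/side0.png").max(2)
np.set_printoptions(linewidth=250)
print("cols",list(range(172,228,2)))
for v in range(322,360,2): print(v,im[v,172:228:2])
print("before")
for v in range(322,360,2): print(v,o[v,172:228:2])
```

```text
0 [[202.0, 350.0], [192.0, 348.0], [198.0, 356.0], [188.0, 354.0], [205.0, 344.0], [195.0, 343.0]]
-19 [[200.0, 340.0], [190.0, 338.0], [196.0, 346.0], [186.0, 344.0], [203.0, 334.0], [193.0, 333.0]]
-40 [[198.0, 329.0], [187.0, 327.0], [194.0, 334.0], [183.0, 333.0], [201.0, 323.0], [191.0, 322.0]]
cols [172, 174, 176, 178, 180, 182, 184, 186, 188, 190, 192, 194, 196, 198, 200, 202, 204, 206, 208, 210, 212, 214, 216, 218, 220, 222, 224, 226]
322 [134 153 168 167 136 154 156 157 154 165 161 118 111 132 117 145 178 167 102  90  93 115 133 139 139 131 126 116]
324 [118 115 118 137 170 159 157 157 157 156 157 129 113 120 118 120 127 112 104  99  99  97  96 100  99  98  97  93]
326 [119 135 167 182 178 156 155 156 156 156 156 131 114 114 123 117 132 134 134 136 134 128 126 125 119 109 102  98]
328 [166 187 182 157 117 134 156 155 157 157 157 139 115 106 124 116 137 139 129 131 138 135 133 136 134 133 135 134]
330 [185 166 128  99  94 123 155 157 155 156 156 154 116 110 122 119 141 131  88 103 118 118 125 130 132 133 132 134]
332 [209 171 147 139 130 123 153 157 156 157 156 152 116 112 12
[... 3137 characters left out ...]
3 110 110 113 113 112 113 113 112 113 111 112 111 109 114 118 165 170 149 150 147 129 132 135 144 161 173 184]
350 [110 111 113 114 112 112 112 111 112 110 111 112 111 114 112 144 175 177 178 180 155 132 133 133 131 134 131 133]
352 [111 112 112 112 113 113 111 113 112 110 110 113 111 114 124 169 177 180 176 177 159 134 133 134 132 135 136 136]
354 [114 112 113 113 112 112 111 110 109 109 110 112 113 112 153 177 177 178 174 176 171 137 134 132 134 134 136 134]
356 [112 112 111 111 113 113 111 112 109 112 110 113 113 128 175 179 178 179 177 178 173 141 132 134 133 135 135 135]
358 [111 112 111 111 110 110 110 109 112 112 113 111 116 161 179 178 178 179 180 180 177 142 134 133 134 134 135 134]
```

The side image shows the fingertips ending about 20 mm above the reported TCP: they sit on top of the bar. That matches the 10 N upward force and the 12.5 mm chord. So I open, go 20 mm lower and grip again.

```bash
python3 -m inch '[{"gripper":0.2,"dx":0,"dy":0,"dz":0.004,"wx":0,"wy":0,"wz":0},{"gripper":0.45,"dx":0,"dy":0,"dz":0.004,"wx":0,"wy":0,"wz":0},{"gripper":0.45,"dx":0,"dy":0,"dz":0.004,"wx":0,"wy":0,"wz":0},{"gripper":0.45,"dx":0,"dy":0,"dz":0.004,"wx":0,"wy":0,"wz":0},{"gripper":0.45,"dx":0,"dy":0,"dz":0.004,"wx":0,"wy":0,"wz":0}]' 20
python3 -m inch '[{"gripper":0.45,"dx":0,"dy":0,"dz":0,"wx":0,"wy":0,"wz":0},{"gripper":0.45,"dx":0,"dy":0,"dz":-0.006,"wx":0,"wy":0,"wz":0},{"gripper":0.45,"dx":0,"dy":0,"dz":-0.012,"wx":0,"wy":0,"wz":0},{"gripper":0.45,"dx":0,"dy":0,"dz":-0.018,"wx":0,"wy":0,"wz":0},{"gripper":0.45,"dx":0,"dy":0,"dz":-0.022,"wx":0,"wy":0,"wz":0}]' 20
```

```text
clock: 13.78
eef_pos: [523.9, 269.2, 148.7]
eef_rot: [-3.141, -0.001, -2.984]
wrist_force: [0.3, -0.5, 0.4]
finger_gap: 30.2
finger_force: 0.0
clock: 14.2
eef_pos: [523.7, 269.1, 125.7]
eef_rot: [-3.141, -0.001, -2.984]
wrist_force: [0.3, -0.2, 0.1]
finger_gap: 42.3
finger_force: 0.0
```

```bash
python3 -m inch '[{"gripper":0.45,"dx":0,"dy":0,"dz":-0.002,"wx":0,"wy":0,"wz":0},{"gripper":0.3,"dx":0,"dy":0,"dz":-0.002,"wx":0,"wy":0,"wz":0},{"gripper":0.1,"dx":0,"dy":0,"dz":-0.002,"wx":0,"wy":0,"wz":0},{"gripper":0,"dx":0,"dy":0,"dz":-0.002,"wx":0,"wy":0,"wz":0},{"gripper":0,"dx":0,"dy":0,"dz":-0.002,"wx":0,"wy":0,"wz":0}]' 20
python3 -m inch '[{"gripper":0,"dx":0,"dy":0,"dz":0,"wx":0,"wy":0,"wz":0},{"gripper":0,"dx":0,"dy":0,"dz":0,"wx":0,"wy":0,"wz":0},{"gripper":0,"dx":0,"dy":0,"dz":0,"wx":0,"wy":0,"wz":0},{"gripper":0,"dx":0,"dy":0,"dz":0,"wx":0,"wy":0,"wz":0},{"gripper":0,"dx":0,"dy":0,"dz":0,"wx":0,"wy":0,"wz":0}]' 30
```

```text
clock: 14.62
eef_pos: [524.2, 269.4, 125.2]
eef_rot: [3.141, 0.0, -2.984]
wrist_force: [-0.0, 0.0, 1.0]
finger_gap: 19.0
finger_force: 0.0
clock: 15.03
eef_pos: [524.0, 269.9, 125.2]
eef_rot: [3.141, 0.001, -2.984]
wrist_force: [-0.1, 5.6, 0.4]
finger_gap: 13.2
finger_force: 30.0
```

Gripped: gap 13.2 mm at 30 N. Now the swing along the arc, in four short calls starting with one.

```bash
python3 -m inch '[{"gripper":0,"dx":0.0006,"dy":-0.004,"dz":0.008,"wx":0,"wy":0,"wz":0},{"gripper":0,"dx":0.0013,"dy":-0.0085,"dz":0.016,"wx":0,"wy":0,"wz":0},{"gripper":0,"dx":0.002,"dy":-0.0135,"dz":0.0235,"wx":0,"wy":0,"wz":0},{"gripper":0,"dx":0.003,"dy":-0.0187,"dz":0.031,"wx":0,"wy":0,"wz":0},{"gripper":0,"dx":0.0039,"dy":-0.0244,"dz":0.0379,"wx":0,"wy":0,"wz":0}]' 30
```

```text
clock: 15.45
eef_pos: [527.9, 246.2, 164.0]
eef_rot: [3.139, 0.001, -2.983]
wrist_force: [-2.1, 9.5, 3.6]
finger_gap: 12.7
finger_force: 30.0
```

```bash
python3 -m inch '[{"gripper":0,"dx":0.0009,"dy":-0.0056,"dz":0.0067,"wx":0,"wy":0,"wz":0},{"gripper":0,"dx":0.0018,"dy":-0.012,"dz":0.0131,"wx":0,"wy":0,"wz":0},{"gripper":0,"dx":0.003,"dy":-0.0188,"dz":0.0191,"wx":0,"wy":0,"wz":0},{"gripper":0,"dx":0.0041,"dy":-0.0259,"dz":0.0247,"wx":0,"wy":0,"wz":0},{"gripper":0,"dx":0.0053,"dy":-0.0333,"dz":0.0298,"wx":0,"wy":0,"wz":0}]' 30
```

```text
clock: 15.87
eef_pos: [533.3, 212.9, 194.4]
eef_rot: [3.139, 0.002, -2.983]
wrist_force: [-3.0, 7.2, 5.4]
finger_gap: 13.0
finger_force: 30.0
```

```bash
python3 -m inch '[{"gripper":0,"dx":0.0012,"dy":-0.0076,"dz":0.005,"wx":0,"wy":0,"wz":0},{"gripper":0,"dx":0.0025,"dy":-0.0155,"dz":0.0093,"wx":0,"wy":0,"wz":0},{"gripper":0,"dx":0.0038,"dy":-0.0236,"dz":0.013,"wx":0,"wy":0,"wz":0},{"gripper":0,"dx":0.0051,"dy":-0.0319,"dz":0.0163,"wx":0,"wy":0,"wz":0},{"gripper":0,"dx":0.0064,"dy":-0.0402,"dz":0.0191,"wx":0,"wy":0,"wz":0}]' 30
```

```text
clock: 16.28
eef_pos: [539.6, 171.3, 212.5]
eef_rot: [3.141, 0.001, -2.984]
wrist_force: [-1.5, 2.5, 1.3]
finger_gap: 12.9
finger_force: 30.0
```

```bash
python3 -m inch '[{"gripper":0,"dx":0.0012,"dy":-0.008,"dz":0.002,"wx":0,"wy":0,"wz":0},{"gripper":0,"dx":0.0024,"dy":-0.0155,"dz":0.0037,"wx":0,"wy":0,"wz":0},{"gripper":0,"dx":0.0036,"dy":-0.0225,"dz":0.0049,"wx":0,"wy":0,"wz":0},{"gripper":0,"dx":0.0046,"dy":-0.029,"dz":0.0057,"wx":0,"wy":0,"wz":0},{"gripper":0,"dx":0.0055,"dy":-0.0345,"dz":0.0062,"wx":0,"wy":0,"wz":0}]' 30
python3 -m inch '[{"gripper":0,"dx":0.0006,"dy":-0.004,"dz":0.0002,"wx":0,"wy":0,"wz":0},{"gripper":0,"dx":0.001,"dy":-0.007,"dz":0.0003,"wx":0,"wy":0,"wz":0},{"gripper":0,"dx":0.0014,"dy":-0.009,"dz":0.0004,"wx":0,"wy":0,"wz":0},{"gripper":0,"dx":0.0016,"dy":-0.0102,"dz":0.0004,"wx":0,"wy":0,"wz":0},{"gripper":0,"dx":0.0016,"dy":-0.0102,"dz":0.0004,"wx":0,"wy":0,"wz":0}]' 30
python3 -m inch '[{"gripper":0,"dx":0,"dy":0,"dz":0,"wx":0,"wy":0,"wz":0},{"gripper":0,"dx":0,"dy":0,"dz":0,"wx":0,"wy":0,"wz":0},{"gripper":0,"dx":0,"dy":0,"dz":0,"wx":0,"wy":0,"wz":0},{"gripper":0,"dx":0,"dy":0,"dz":0,"wx":0,"wy":0,"wz":0},{"gripper":0,"dx":0,"dy":0,"dz":0,"wx":0,"wy":0,"wz":0}]' 30
```

```text
clock: 16.7
eef_pos: [545.1, 136.1, 217.8]
eef_rot: [-3.141, -0.001, -2.984]
wrist_force: [-0.7, 1.7, -1.4]
finger_gap: 13.3
finger_force: 30.0
clock: 17.12
eef_pos: [546.6, 126.5, 218.1]
eef_rot: [-3.141, -0.001, -2.984]
wrist_force: [-1.4, 1.1, 0.2]
finger_gap: 12.8
finger_force: 30.0
clock: 17.53
eef_pos: [546.6, 126.8, 218.1]
eef_rot: [3.142, -0.0, -2.984]
wrist_force: [-2.5, 0.3, -2.1]
finger_gap: 13.2
finger_force: 30.0
```

```bash
python3 -m inch '[{"gripper":0,"dx":0,"dy":0,"dz":0,"wx":0,"wy":0,"wz":0},{"gripper":0,"dx":0,"dy":0,"dz":0,"wx":0,"wy":0,"wz":0},{"gripper":0,"dx":0,"dy":0,"dz":0,"wx":0,"wy":0,"wz":0},{"gripper":0,"dx":0,"dy":0,"dz":0,"wx":0,"wy":0,"wz":0},{"gripper":0,"dx":0,"dy":0,"dz":0,"wx":0,"wy":0,"wz":0}]' 30
python3 -c "
from cell import manip
print(manip.sign_off())"
```

```text
clock: 17.95
eef_pos: [546.6, 126.7, 218.2]
eef_rot: [-3.142, -0.0, -2.984]
wrist_force: [-3.0, 0.9, -3.4]
finger_gap: 13.0
finger_force: 30.0
the job is handed in; nothing more can be done
None
```

The die plate is seated over both pins and let go. The flap is held by its bar straight above the hinge with a 30 N grip, and I handed the job in at about 18 s without seeing the verdict (my first attempt to grip the bar closed on top of it and had to be redone).

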